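Close the gift tins with their matching lids

TASK

The presents are packed: close both gift tins on the wrapping table by putting the red dotted lid on the red dotted tin and the green striped lid on the green striped tin, each fully down and flat on its rim. Set the lids down rather than dropping them, do not knock a tin over, and leave both closed tins standing upright. The plain blue lid belongs to no tin here.

Things in the scene. Friction and masses are not known exactly. Their poses are not given: they have to be found in the camera images.
- tin_red: Open round gift tin, red with white dots, 90 mm across, 70 mm high, inner diameter 84 mm, about 350 g, a toy car packed at its bottom (34 mm high). Stands loose and upright. Tins and lids (and a plain blue lid, not needed) stand in mixed order, centres 120 mm apart or more; things near them are under 80 mm high. Origin: centre of the underside, z up; round, yaw does not matter.
- tin_green: Open round gift tin, green with upright yellow stripes, 90 mm across, 70 mm high, inner diameter 84 mm, about 350 g, a toy car packed at its bottom (34 mm high). Stands loose and upright. Tins and lids (and a plain blue lid, not needed) stand in mixed order, centres 120 mm apart or more; things near them are under 80 mm high. Origin: centre of the underside, z up; round, yaw does not matter.
- lid_red: Round lid, red with a ring of white dots, 90 g, lying knob up. Origin: centre of its underside, z up. From there: plug tapering from 60 to 76 mm across, 14 mm high, which guides it into the tin's mouth; disc 96 mm across from 14 to 20 mm; round upright wooden knob to hold, 26 mm across, from 20 to 54 mm. Seated, the disc lies on the rim, the lid's origin 56 mm above the tin's. Yaw does not matter.
- lid_green: Round lid, green with yellow stripes running outward, 90 g, lying knob up. Origin: centre of its underside, z up. From there: plug tapering from 60 to 76 mm across, 14 mm high, which guides it into the tin's mouth; disc 96 mm across from 14 to 20 mm; round upright wooden knob to hold, 26 mm across, from 20 to 54 mm. Seated, the disc lies on the rim, the lid's origin 56 mm above the tin's. Yaw does not matter.
Not all that is in view belongs to the job. What is shaped like the lid_green but orange is not meant. What is shaped like the lid_red but turquoise is not meant.

How it is judged:
At the end, for the whole second after the job is handed in: Each lid is on the tin of its own colour: centres within 12 mm of each other horizontally, the lid's origin 50 to 62 mm above the tin's underside (56 mm when seated), lids and tins within 8 degrees of level and upright, released and at rest (horizontal distance between lid_red and tin_red below 0.012 m and z of lid_red in the frame of tin_red between 0.05 and 0.062 m and angle between each of lid_red, tin_red, lid_green, tin_green's own z axis and vertical below 0.14 rad and linear speed of each of lid_red, tin_red, lid_green, tin_green below 0.02 m/s and horizontal distance between lid_green and tin_green below 0.012 m and z of lid_green in the frame of tin_green between 0.05 and 0.062 m); the robot touches nothing.
It fails at once if the red tin is knocked over (angle between tin_red's own z axis and vertical above 0.6 rad).
It fails at once if the red lid is dropped from more than about 25 mm (linear speed of lid_red above 0.7 m/s and contact force between the fingers and lid_red below 0.05 N).
It fails at once if the green tin is knocked over (angle between tin_green's own z axis and vertical above 0.6 rad).
It fails at once if the green lid is dropped from more than about 25 mm (linear speed of lid_green above 0.7 m/s and contact force between the fingers and lid_green below 0.05 N).
It also fails if it takes over 61 s, if anything falls off the work surface, if the arm or the gripper's body presses on something with over 40 N, if the wrist force passes 120 N, or if a joint passes its speed limit or range.

ROBOT

A 7-joint arm with a two-finger parallel gripper is mounted at the origin on the work surface. World frame = base frame: x ahead of the robot, y to its left, z up, the work surface at z = 0. Lengths are in m, angles in rad, forces in N, time in s.
With the tool pointing down it reaches from about 0.375 to 0.925 m from the base axis. Payload 3.1 kg.
Tool frame: the origin (TCP) lies on the mounting face of the last link; the fingertips stand 173 mm ahead of it and the grasp point (between the pads) lies 155 mm ahead of it (bot.nose_length is the distance from the TCP to the fingertips, in m); z points along the fingers, y is the line along which they close (so a half turn about z gives the same grasp; the last joint's range is limited). The gripper opens to 85 mm and grips with 20 to 120 N. Pads are 22 mm wide; open, the fingers measure 114 mm over their backs; the gripper's body (76 mm by 85 mm) begins 54 mm behind the grasp point. The pads swing forward as they close: fully open they stand 13 mm farther back than shut.
Start: joints at [-1.372, 0.383, 0.044, 1.598, -0.018, 1.161, -0.05], TCP at [0.19, 0.622, 0.405] pointing down, gripper open.
Joint ranges: [-2.61, 2.61], [-0.41, 2.15], [-1.48, 1.57], [0, 2.5], [-1.57, 4.71], [0.05, 1.97], [-2.85, 2.85]. Speed limits (rad/s): [2.79, 2.79, 3.14, 3.14, 3.14, 3.14, 3.14].

INTERFACE

Orientations are given as a rotation vector (axis times angle).
In Python, from cell import bot gives the robot as it stands.
- The arm moves only by the shell command python3 -m pendant 'ROWS' [OPENING] [FORCE]. ROWS is JSON, one flat list of numbers, 4 for each row, row after row: the shift along the tool's x, y, z in mm, then the turn about the tool's z in degrees. In form: [dx, dy, dz, roll, dx, dy, dz, roll, ...]. A call has 1 to 5 rows; each row is the pose to reach, as a shift and turn from the pose commanded when the call began, along the tool's axes at that moment; what a row does not reach only later rows make up. A row lasts 1/12 s, in which the tool goes at most 41.7 mm and 7.16 degrees, less where a joint would pass 70% of its speed; a pose out of reach is approached as far as the arm can. A call with a gripper value outside its range is refused whole. OPENING is the closure, from 0 (fully open) to 1 (shut), set as the call begins (- or left out, the last holds). The fingers move at their own pace and stop on an object; FORCE is the grip in N (left out, the last holds). Time passes only in rows, so rows that repeat a pose let the fingers close. It gives the time, the measured TCP pose, the force, the opening and the grip force at its end, in the units of the state.
- bot.get_state(): the state, without advancing time (a new reading comes with each control period).
- bot.read_camera(name): name is "side" or "top" or "wrist"; returns the picture (400x640x3 uint8, red, green, blue); there is no depth.
- bot.camera_info(name): a dict with "fx", "fy", "cx", "cy" (pixels), "extrinsics" (4x4, takes a point from world to camera coordinates); the wrist camera has in their place "hand_eye" (4x4, takes a point from camera to tool coordinates, whose origin is the TCP and whose axes are the flange's). Camera axes: x right, y down, z forward; pixel columns grow to the right and rows downward; lengths in m; the calibration is good to about 2 mm. The wrist camera is an equidistant fisheye: a pixel r from the principal point sees the ray r / f radians off the axis. A picture is of the moment at which its call begins: read the wrist's pose just before it. camera_info takes no time and is no camera call.
- bot.close_job(): hands the job in; it is judged then, once.
Trained networks look in the newest picture that a camera, given by its name, has taken for a name from the list of things; names that differ only in an ending like _2 or _b are one class to them, and where a whole thing is asked for, a point or a joint stands for the part that bears it (a point fixed in the world has none). Each returns a list of dicts, best first, with "confidence" (0 to 1); they miss things now and then, are a little off and sometimes report something else, mostly with a low value. They report only what shows in the picture. A call takes as long as a camera call. They do not tell look-alikes from the thing itself.
- bot.search_frame(thing, camera): "position" ([column, row] in pixels, amid what is visible of it).
The state is a dict: "t": time; "joint_positions": joint angles; "joint_vel": joint speeds; "effort": joint torques, N m; "ee_pos": TCP position; "eef_rot": TCP orientation; "contact_force": force on the tool from outside, world axes, zero at the start; "wrist_torque": the same for the moment, N m; "finger_gap": finger opening in m; "gripper_force": force on a finger pad.
Only numpy, scipy, OpenCV 4.12 (cv2) and the standard library are available. Lean on these libraries where they do the work, as an engineer would, in place of code of your own. Each camera call takes 0.05 s, during which the arm holds its last target. There are 200 camera calls.

## Working session

There is one attempt and no reset: what is moved stays moved. The work goes in short steps, Python scripts to look and compute and a shell command to move; the robot and the scene stay as the last step left them, time stands still between calls to the robot, and variables do not carry over. Pictures are saved under pics/ and viewed, at most 10 in all, crops included, and the job is handed in when it is done.

```bash
mkdir -p pics; cat > h.py <<'E'
import numpy as np, cv2
from cell import bot
from scipy.spatial.transform import Rotation as R
def ray(cam,px,st=None):
    i=bot.camera_info(cam)
    u=np.array([(px[0]-i['cx'])/i['fx'],(px[1]-i['cy'])/i['fy']])
    if cam=='wrist':
        r=np.linalg.norm(u); d=np.array([*(u/r*np.sin(r) if r>0 else u),np.cos(r)])
        st=st or bot.get_state(); H=np.array(i['hand_eye']); Q=R.from_rotvec(st['eef_rot']).as_matrix()
        return Q@H[:3,3]+np.array(st['ee_pos']), Q@H[:3,:3]@d
    E=np.array(i['extrinsics']); 
    return -E[:3,:3].T@E[:3,3], E[:3,:3].T@np.array([*u,1.])
def at(cam,px,z,st=None):
    o,d=ray(cam,px,st); return o+d*(z-o[2])/d[2]
def snap(cam,name):
    im=bot.read_camera(cam); cv2.imwrite(f'pics/{name}.png',im[:,:,::-1]); return im
E
python3 - <<'E'
from h import *
np.set_printoptions(precision=3,suppress=True)
for c in ['top','side']:
    snap(c,c+'1')
    for t,z in [('tin_red',.07),('tin_green',.07),('lid_red',.03),('lid_green',.03)]:
        for r in bot.search_frame(t,c): print(c,t,np.round(r['position'],1),round(r['confidence'],2),at(c,r['position'],z))
a=cv2.imread('pics/top1.png');b=cv2.imread('pics/side1.png')
cv2.imwrite('pics/both.png',cv2.resize(np.vstack([a,b]),(480,600)))
print(bot.get_state())
E
```

```text
top tin_red [392.9 268.6] 0.77 [ 0.438 -0.225  0.07 ]
top tin_green [309.9 247.9] 0.81 [ 0.466 -0.023  0.07 ]
top lid_red [264.3 170.5] 0.81 [0.661 0.118 0.03 ]
top lid_red [210.4 154.2] 0.72 [0.69  0.265 0.03 ]
top lid_green [448.  175.8] 0.98 [ 0.698 -0.359  0.03 ]
top lid_green [368.4 188. ] 0.89 [ 0.642 -0.155  0.03 ]
top lid_green [393.9 269.2] 0.3 [ 0.441 -0.234  0.03 ]
side tin_red [406.4 155. ] 0.66 [ 0.429 -0.191  0.07 ]
side tin_green [374.9 217.5] 0.97 [0.461 0.005 0.07 ]
side lid_red [260.8 259.9] 0.72 [0.652 0.134 0.03 ]
side lid_red [203.  321.8] 0.69 [0.7   0.276 0.03 ]
side lid_green [311.  162.2] 0.77 [ 0.642 -0.149  0.03 ]
side lid_green [315.4 112.7] 0.76 [ 0.689 -0.335  0.03 ]
side lid_green [375.7 217.9] 0.57 [ 0.463 -0.027  0.03 ]
{'t': 0.5, 'joint_positions': array([-1.372,  0.383,  0.044,  1.598, -0.018,  1.161, -0.05 ]), 'joint_vel': array([ 0.   , -0.001, -0.001, -0.   , -0.001,  0.   ,  0.001]), 'effort': array([ -0.001, -43.293,   1.021, -24.957,   0.01 ,   0.003,   0.   ]), 'ee_pos': array([0.19 , 0.622, 0.405]), 'eef_rot': array([-0.464, -3.107,  0.   ]), 'contact_force': array([-0.002,  0.211,  1.025]), 'wrist_torque': array([-0.008, -0.01 , -0.013]), 'gripper_force': 0.0, 'finger_gap': 0.08555128561484668}
```

View pics/top1.png

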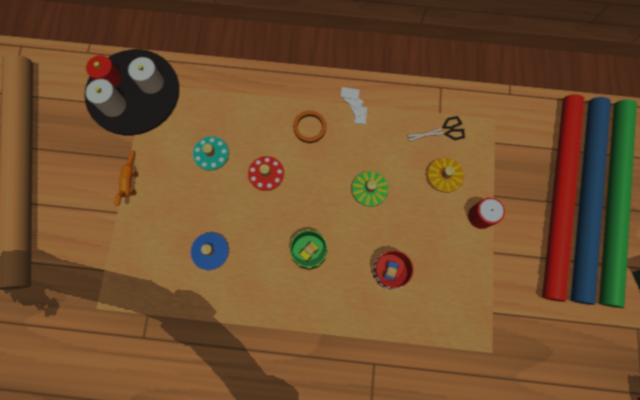

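View pics/side1.png

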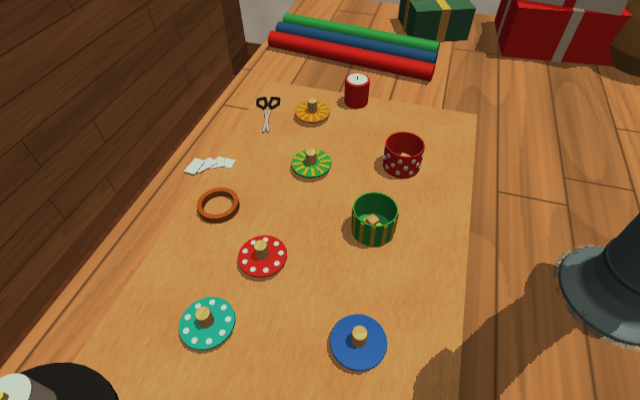

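The top view shows the red dotted lid at about (266,173), the green striped lid at (370,188), the green tin at (309,249) and the red tin at (392,269). The turquoise lid (210,153), orange lid (446,175) and blue lid (210,250) are decoys. The side view agrees. Next I'll refine the positions by colour and work out the first move.

```bash
cat >> h.py <<'E'
np.set_printoptions(precision=4,suppress=True)
def circ(im,hue,near,rad,smin=110,vmin=40):
    """centre (pixels) and size of the ellipse about the coloured blob near a pixel"""
    h=cv2.cvtColor(im,cv2.COLOR_RGB2HSV); H=h[:,:,0].astype(int)
    m=((abs((H-hue+90)%180-90)<14)&(h[:,:,1]>smin)&(h[:,:,2]>vmin)).astype(np.uint8)
    d=np.zeros_like(m); cv2.circle(d,tuple(int(v) for v in near),rad,1,-1); m&=d
    m=cv2.morphologyEx(m,cv2.MORPH_OPEN,np.ones((2,2),np.uint8))
    n,l,s,c=cv2.connectedComponentsWithStats(m); pts=np.argwhere(l==1+np.argmax(s[1:,4]))[:,::-1].astype(np.float32)
    return cv2.fitEllipse(cv2.convexHull(pts))
def shift(xyz,st=None):
    st=st or bot.get_state(); return 1000*R.from_rotvec(st['eef_rot']).as_matrix().T@(np.array(xyz)-st['ee_pos'])
E
python3 - <<'E'
from h import *
for c,pts in [('top',dict(lr=(266,173),lg=(370,188),tg=(309,249),tr=(392,269))),('side',dict(lr=(262,256),lg=(311,163)))]:
    im=cv2.imread(f'pics/{c}1.png')[:,:,::-1].copy()
    for k,p in pts.items():
        e=circ(im,0 if k[1]=='r' else 60,p,24 if c=='top' else 30)
        z=.02 if k[0]=='l' else .07
        print(c,k,np.round(e[0],1),np.round(e[1],1),at(c,e[0],z))
im=cv2.imread('pics/top1.png')
print([at('top',p,.054) for p in [(264.3,169.3),(371.5,185)]])
print(shift([.655,.115,.405]), bot.camera_info('wrist'))
E
```

```text
top lr [266.4 173.9] [35.5 37.4] [0.6551 0.1134 0.02  ]
top lg [371.3 193.9] [13.5 26.2] [ 0.6304 -0.1649  0.02  ]
top tg [309.1 249.8] [35.4 37.9] [ 0.4616 -0.0216  0.07  ]
top tr [393.9 269.8] [39.4 41.7] [ 0.4357 -0.2274  0.07  ]
side lr [263.1 257. ] [42.6 50.4] [0.6544 0.1214 0.02  ]
side lg [317.2 165.3] [24.  31.7] [ 0.6284 -0.1532  0.02  ]
[array([0.6563, 0.1151, 0.054 ]), array([ 0.644 , -0.1601,  0.054 ])]
[-592.7229 -348.4928   -0.34  ] {'fx': 309.70691628693146, 'fy': 309.70691628693146, 'cx': 315.61968025438676, 'cy': 198.32752245624326, 'hand_eye': array([[-0.0008, -0.9457, -0.3251,  0.0841],
       [ 1.    , -0.0008, -0.    , -0.0003],
       [-0.0003, -0.3251,  0.9457,  0.0312],
       [ 0.    ,  0.    ,  0.    ,  1.    ]])}
```

```bash
python3 -m pendant '[-30,-17,0,0,-59,-35,0,0,-89,-52,0,0,-118,-70,0,0,-148,-87,0,0]' 0
python3 -m pendant '[-30,-17,0,0,-59,-35,0,0,-89,-52,0,0,-118,-70,0,0,-148,-87,0,0]'
python3 -m pendant '[-30,-17,0,0,-59,-35,0,0,-89,-52,0,0,-118,-70,0,0,-148,-87,0,0]'
python3 -m pendant '[-30,-17,15,0,-59,-35,30,0,-89,-52,45,0,-118,-70,60,0,-148,-87,75,0]'
python3 -m pendant '[0,0,0,0,0,0,0,0,0,0,0,0]'
python3 - <<'E'
from h import *
im=snap('wrist','w1'); st=bot.get_state()
for r in bot.search_frame('lid_red','wrist'): print(r,at('wrist',r['position'],.03,st))
E
```

```text
t: 0.92
ee_pos: [0.3069, 0.4938, 0.4049]
eef_rot: [0.464, 3.107, 0.001]
contact_force: [-0.3, -0.3, 0.5]
finger_gap: 0.0855
gripper_force: 0.0
t: 1.33
ee_pos: [0.4231, 0.3672, 0.405]
eef_rot: [0.464, 3.107, 0.001]
contact_force: [0.3, -0.3, 0.0]
finger_gap: 0.0854
gripper_force: 0.0
t: 1.75
ee_pos: [0.5392, 0.2407, 0.405]
eef_rot: [0.464, 3.107, 0.001]
contact_force: [0.2, -0.2, -0.8]
finger_gap: 0.085
gripper_force: 0.0
t: 2.17
ee_pos: [0.6553, 0.1145, 0.3292]
eef_rot: [0.464, 3.107, 0.001]
contact_force: [-0.3, -0.0, -0.2]
finger_gap: 0.0853
gripper_force: 0.0
t: 2.42
ee_pos: [0.6544, 0.1161, 0.3295]
eef_rot: [-0.465, -3.106, -0.001]
contact_force: [0.2, 0.8, 0.2]
finger_gap: 0.0853
gripper_force: 0.0
{'position': [320.3, 187.1], 'confidence': 0.82} [0.653  0.1224 0.03  ]
{'position': [470.1, 185.3], 'confidence': 0.66} [0.6936 0.2653 0.03  ]
```

View pics/w1.png

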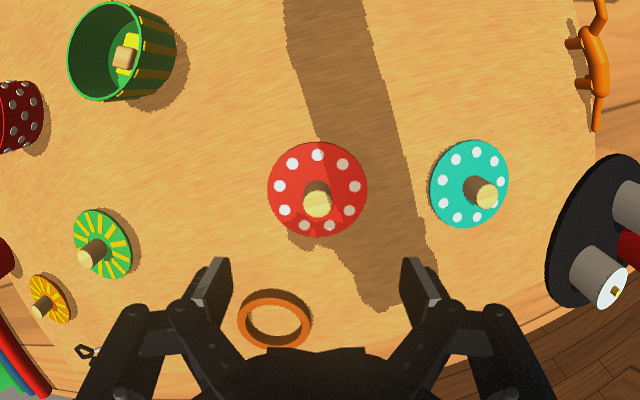

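The wrist view shows the red lid disc at about (317,189) with its knob top at (317,204). The green lid is at (102,244) and the green tin at (122,50). I'll fit the outlines in the plane.

```bash
cat >> h.py <<'E'
def fit(cam,im,lo,hi,near,rad,z,st=None,smin=110,vmin=40):
    """blob outline of hues lo..hi put on plane z, circle fitted: x, y, radius"""
    h=cv2.cvtColor(im,cv2.COLOR_RGB2HSV); H=(h[:,:,0].astype(int)-lo)%180
    m=((H<=(hi-lo)%180)&(h[:,:,1]>smin)&(h[:,:,2]>vmin)).astype(np.uint8)
    d=np.zeros_like(m); cv2.circle(d,tuple(int(v) for v in near),rad,1,-1); m&=d
    m=cv2.morphologyEx(m,cv2.MORPH_OPEN,np.ones((3,3),np.uint8))
    n,l,s,c=cv2.connectedComponentsWithStats(m); pts=np.argwhere(l==1+np.argmax(s[1:,4]))[:,::-1].astype(np.float32)
    hull=cv2.convexHull(pts)[:,0]
    q=np.array([at(cam,p,z,st)[:2]*1000 for p in hull],np.float32)
    from scipy.optimize import least_squares
    f=lambda v:np.hypot(q[:,0]-v[0],q[:,1]-v[1])-v[2]
    v=least_squares(f,[*q.mean(0),47],loss='soft_l1',f_scale=1.).x
    return v/1000, np.abs(f(v)).mean()/1000
E
python3 - <<'E'
from h import *
im=cv2.imread('pics/w1.png')[:,:,::-1].copy(); st=bot.get_state()
print(st['ee_pos'])
print('lr',fit('wrist',im,170,8,(317,189),58,.02,st,smin=150),at('wrist',(317,204),.054,st))
print('lg',fit('wrist',im,24,75,(102,244),48,.02,st,smin=120),at('wrist',(91,259),.054,st))
E
```

```text
[0.654  0.118  0.3304]
lr (array([0.6593, 0.1181, 0.0476]), np.float64(0.00017855292836294512)) [0.6595 0.1179 0.054 ]
lg (array([ 0.6474, -0.1558,  0.0487]), np.float64(0.0005990897711502252)) [ 0.6498 -0.1464  0.054 ]
```

```bash
python3 - <<'E'
from h import *
print(shift([.6594,.1180,.197]))
E
```

```text
[ -5.1548   1.279  133.3884]
```

```bash
python3 -m pendant '[-2,0,30,0,-4,1,60,0,-5,1,90,0,-5,1,110,0,-5,1,120,0]' 0
python3 -m pendant '[0,0,7,0,0,0,13,0,0,0,13,0,0,0,13,0]' | head -3
python3 - <<'E'
from h import *
snap('wrist','w2'); print(bot.get_state()['ee_pos'])
E
```

```text
t: 2.93
ee_pos: [0.6574, 0.1176, 0.2069]
eef_rot: [-0.458, -3.103, 0.0]
contact_force: [-0.7, 0.1, -0.9]
finger_gap: 0.0852
gripper_force: 0.0
t: 3.27
ee_pos: [0.6601, 0.1156, 0.198]
eef_rot: [0.464, 3.105, 0.002]
[0.6604 0.1154 0.1983]
```

View pics/w2.png

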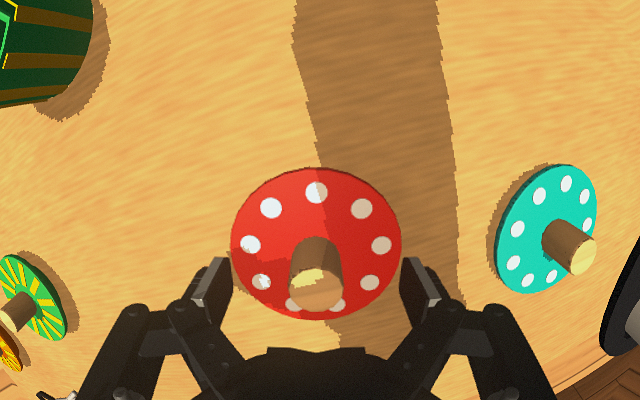

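The wrist view shows the knob at about (317,290), centred between the pads, with the tips just above the disc. Closing and lifting.

```bash
python3 -m pendant '[0,0,0,0,0,0,0,0,0,0,0,0,0,0,0,0,0,0,0,0]' 1 50 | tail -3
python3 -m pendant '[0,0,0,0,0,0,0,0,0,0,-5,0,0,0,-15,0,0,0,-30,0]' 
python3 -m pendant '[0,0,-30,0,0,0,-60,0,0,0,-90,0,0,0,-120,0,0,0,-120,0]' 
python3 - <<'E'
from h import *
print(shift([.436,-.227,.35]),bot.get_state()['ee_pos'])
E
```

```text
contact_force: [-0.1, -1.1, 5.4]
finger_gap: 0.0258
gripper_force: 6.8
t: 4.15
ee_pos: [0.6583, 0.1151, 0.2256]
eef_rot: [-0.464, -3.103, 0.003]
contact_force: [-0.5, -0.5, -0.9]
finger_gap: 0.0248
gripper_force: 49.1
t: 4.57
ee_pos: [0.6624, 0.1149, 0.3566]
eef_rot: [0.463, 3.092, 0.009]
contact_force: [1.5, -0.4, -0.2]
finger_gap: 0.0245
gripper_force: 49.1
[ 116.3672 -393.2953    1.8725] [0.6624 0.1149 0.3566]
```

```bash
python3 -m pendant '[1,-25,0,0,3,-60,0,0,5,-98,0,0,7,-136,0,0,9,-174,0,0]' |head -2
python3 -m pendant '[2,-38,0,0,4,-76,0,0,6,-114,0,0,8,-152,0,0,10,-190,0,0]'|head -2
python3 -m pendant '[0,-15,0,0,0,-26,0,0,0,-29,0,0,0,-29,0,0,0,-29,0,0]'
python3 -m pendant '[0,0,0,0,0,0,0,0]'
python3 - <<'E'
from h import *
st=bot.get_state(); snap('wrist','w3'); print(st['ee_pos'])
E
```

```text
t: 4.98
ee_pos: [0.5991, -0.0501, 0.3478]
t: 5.4
ee_pos: [0.5338, -0.229, 0.3478]
t: 5.82
ee_pos: [0.5275, -0.253, 0.3467]
eef_rot: [0.46, 3.108, 0.002]
contact_force: [0.3, 0.2, -1.4]
finger_gap: 0.0246
gripper_force: 49.2
t: 5.98
ee_pos: [0.5275, -0.2529, 0.3465]
eef_rot: [-0.458, -3.108, -0.002]
contact_force: [-1.0, 0.2, -0.9]
finger_gap: 0.0248
gripper_force: 49.2
[ 0.5275 -0.2529  0.3465]
```

View pics/w3.png

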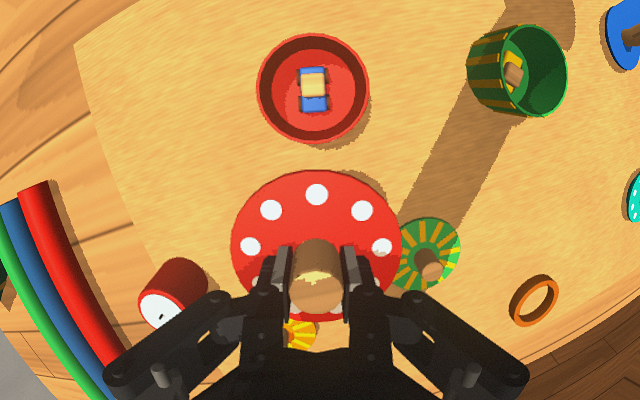

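The lid is held level. The red tin's rim is centred at about (313,88), with the car inside; the green tin is at (518,70). Now I'll fit the tin rim and the held lid.

```bash
python3 - <<'E'
from h import *
st=bot.get_state(); im=cv2.imread('pics/w3.png')[:,:,::-1].copy()
t,e=fit('wrist',im,168,10,(313,88),65,.07,st,smin=130); print('tin',t,e,shift([*t[:2],.07],st))
l,e=fit('wrist',im,168,10,(316,215),95,st['ee_pos'][2]-.178,st,smin=150); print('lid',l,e,shift([*l[:2],.1],st))
g,e=fit('wrist',im,30,85,(517,70),65,.07,st,smin=80); print('green',g,e)
E
```

```text
tin [ 0.4401 -0.2296  0.0445] 9.899749750998078e-05 [ 90.3063  -2.7953 276.5082]
lid [ 0.5243 -0.2524  0.046 ] 0.0006844807694818906 [  3.0722  -0.296  246.4829]
green [ 0.4656 -0.0387  0.059 ] 0.0043940952697723995
```

```bash
python3 -m pendant '[25,-1,0,0,55,-2,0,0,80,-2,0,0,89,-3,0,0,89,-3,0,0]' |head -2
python3 -m pendant '[0,0,20,0,0,0,45,0,0,0,65,0,0,0,75,0,0,0,80,0]'
python3 -m pendant '[0,0,4,0,0,0,8,0,0,0,11,0,0,0,13,0,0,0,13,0]'
python3 - <<'E'
from h import *
st=bot.get_state(); snap('wrist','w4'); print(st['ee_pos'],st['contact_force'])
snap('side','s4')
a=cv2.imread('pics/w4.png');b=cv2.imread('pics/s4.png')[60:260,240:560]
cv2.imwrite('pics/c4.png',np.vstack([cv2.resize(a,(480,300)),cv2.resize(b,(480,300))]))
E
```

```text
t: 6.45
ee_pos: [0.4385, -0.2312, 0.3463]
t: 6.87
ee_pos: [0.4412, -0.2315, 0.2652]
eef_rot: [-0.462, -3.105, 0.001]
contact_force: [-0.3, -0.1, -0.7]
finger_gap: 0.0248
gripper_force: 49.3
t: 7.28
ee_pos: [0.4406, -0.232, 0.2539]
eef_rot: [0.464, 3.107, -0.0]
contact_force: [0.5, 0.6, -0.9]
finger_gap: 0.0243
gripper_force: 49.0
[ 0.4406 -0.232   0.2539] [ 0.495   0.6277 -0.9497]
```

View pics/c4.png

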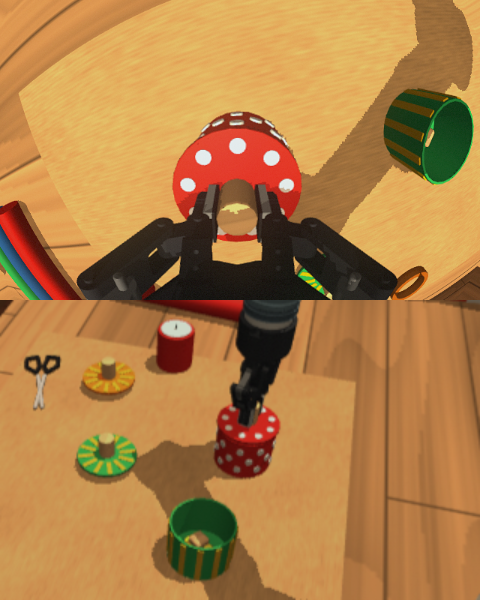

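The lid sits in the mouth almost on the rim, with no contact force yet. I'll ease it down the last bit.

```bash
python3 -m pendant '[0,0,1,0,0,0,2,0,0,0,2,0]' | grep -E 'force|ee_pos'
python3 -m pendant '[0,0,1,0,0,0,1,0,0,0,1,0]' | grep -E 'force|ee_pos'
```

```text
ee_pos: [0.4408, -0.2323, 0.253]
contact_force: [-2.0, 1.4, 6.8]
gripper_force: 49.9
ee_pos: [0.4408, -0.2324, 0.2529]
contact_force: [-4.6, 2.2, 14.2]
gripper_force: 50.7
```

```bash
python3 -m pendant '[0,0,-1,0,0,0,-1,0,0,0,-1,0,0,0,-1,0,0,0,-1,0]' 0 | grep -E 'gap|force'
python3 -m pendant '[0,0,-10,0,0,0,-30,0,0,0,-60,0,0,0,-85,0,0,0,-85,0]' | grep -E 'gap|force|ee_pos'
python3 -m pendant '[-15,12,0,0,-43,34,0,0,-75,58,0,0,-107,83,0,0,-139,108,0,0]' | head -2
python3 -m pendant '[-20,15,0,0,-33,26,0,0,-35,27,0,0,-35,27,0,0,-35,27,0,0]' | head -2
python3 - <<'E'
from h import *
st=bot.get_state(); snap('wrist','w5'); print(st['ee_pos'])
E
```

```text
contact_force: [0.1, -0.1, 1.3]
finger_gap: 0.0829
gripper_force: 0.0
ee_pos: [0.4425, -0.2335, 0.3423]
contact_force: [0.5, -0.0, 0.9]
finger_gap: 0.0853
gripper_force: 0.0
t: 9.13
ee_pos: [0.6062, -0.1686, 0.3367]
t: 9.55
ee_pos: [0.6451, -0.1549, 0.3363]
[ 0.6451 -0.1549  0.3363]
```

View pics/w5.png

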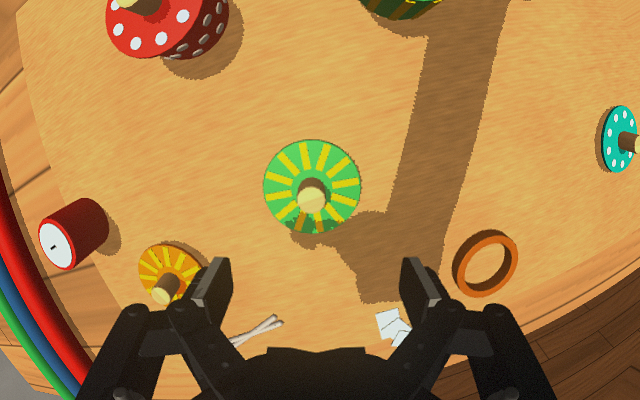

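The red tin is closed with its lid flat (top left). The green lid's disc is at about (312,186), its knob top at (311,200).

```bash
python3 - <<'E'
from h import *
st=bot.get_state(); im=cv2.imread('pics/w5.png')[:,:,::-1].copy()
t,e=fit('wrist',im,26,75,(312,186),55,.02,st,smin=140); print(t,e,shift([*t[:2],.197],st)); print(shift(at('wrist',(311,200),.054,st),st))
E
```

```text
[ 0.646  -0.1609  0.0471] 0.000331250486373663 [ -3.1358  -4.5816 139.4479]
[ -3.8276  -4.2528 282.4467]
```

```bash
python3 -m pendant '[-2,-2,30,0,-4,-4,65,0,-4,-4,95,0,-4,-4,115,0,-4,-4,125,0]' 0 | head -2
python3 -m pendant '[0,0,8,0,0,0,15,0,0,0,15,0]' | grep -E 'force|ee_pos'
python3 -m pendant '[0,0,0,0,0,0,0,0,0,0,0,0,0,0,0,0,0,0,0,0]' 1 50 | tail -3
python3 -m pendant '[0,0,0,0,0,0,0,0,0,0,-5,0,0,0,-15,0,0,0,-30,0]' | tail -2
python3 -m pendant '[0,0,-30,0,0,0,-60,0,0,0,-90,0,0,0,-120,0,0,0,-120,0]'
python3 - <<'E'
from h import *
print(shift([.463,-.023,.35]))
E
```

```text
t: 10.02
ee_pos: [0.6457, -0.1598, 0.2083]
ee_pos: [0.6486, -0.1592, 0.1965]
contact_force: [0.0, 0.5, -0.1]
gripper_force: 0.0
contact_force: [-0.7, -0.3, 4.9]
finger_gap: 0.0256
gripper_force: 6.8
finger_gap: 0.0249
gripper_force: 49.1
t: 11.52
ee_pos: [0.6514, -0.1603, 0.3563]
eef_rot: [0.463, 3.092, -0.001]
contact_force: [0.7, 0.2, -0.4]
finger_gap: 0.0246
gripper_force: 49.1
[220.3978  76.0384   3.1049]
```

```bash
python3 -m pendant '[20,12,0,0,50,30,0,0,80,47,0,0,108,63,0,0,126,74,0,0]' |head -2
python3 -m pendant '[2,0,0,0,2,0,0,0,2,0,0,0,2,0,0,0]'|head -2
python3 - <<'E'
from h import *
st=bot.get_state(); snap('wrist','w6'); print(st['ee_pos'])
E
```

```text
t: 11.93
ee_pos: [0.5477, -0.0488, 0.3468]
t: 12.27
ee_pos: [0.5489, -0.052, 0.3474]
[ 0.5489 -0.052   0.3474]
```

View pics/w6.png

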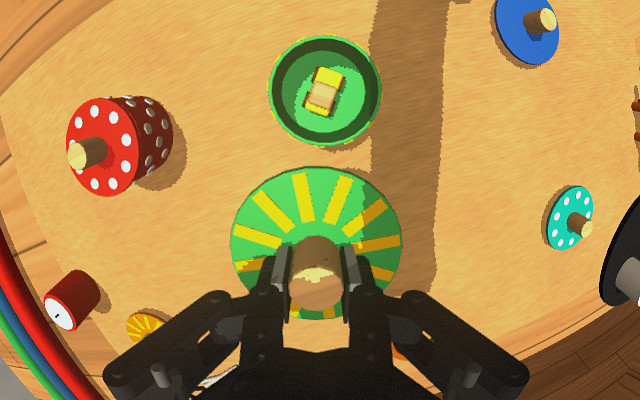

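The green lid is held level and the green tin's rim is at about (325,91).

```bash
python3 - <<'E'
from h import *
st=bot.get_state(); im=cv2.imread('pics/w6.png')[:,:,::-1].copy()
t,e=fit('wrist',im,35,85,(325,91),65,.07,st,smin=100); print(t,e,shift([*t[:2],.07],st))
E
```

```text
[ 0.4667 -0.0196  0.0445] 0.00010683107051020989 [ 88.587    6.8849 277.0551]
```

```bash
python3 -m pendant '[25,2,0,0,55,4,0,0,80,7,0,0,87,7,0,0,87,7,0,0]' |head -2
python3 -m pendant '[0,0,20,0,0,0,45,0,0,0,65,0,0,0,75,0,0,0,80,0]' | grep -E 'force|ee_pos'
python3 -m pendant '[0,0,4,0,0,0,8,0,0,0,11,0,0,0,13,0,0,0,14,0]' | grep -E 'force|ee_pos'
python3 -m pendant '[0,0,1,0,0,0,1,0,0,0,1,0]' | grep -E 'force|ee_pos'
```

```text
t: 12.73
ee_pos: [0.4658, -0.0186, 0.3463]
ee_pos: [0.4676, -0.0192, 0.2653]
contact_force: [-0.3, 0.2, -1.5]
gripper_force: 49.2
ee_pos: [0.4676, -0.0184, 0.2535]
contact_force: [-3.1, 0.2, 11.2]
gripper_force: 50.1
ee_pos: [0.4676, -0.0185, 0.2535]
contact_force: [-3.6, 0.3, 8.9]
gripper_force: 50.2
```

Contact at the same height as on the red tin, so it is seated. I'll release, rise, back off and check.

```bash
python3 -m pendant '[0,0,-1,0,0,0,-1,0,0,0,-1,0,0,0,-1,0,0,0,-1,0]' 0 | grep -E 'gap|force'
python3 -m pendant '[0,0,-10,0,0,0,-30,0,0,0,-60,0,0,0,-90,0,0,0,-120,0]' | head -2
python3 -m pendant '[-30,0,0,0,-65,0,0,0,-100,0,0,0,-135,0,0,0,-160,0,0,0]' | head -2
python3 -m pendant '[0,0,0,0,0,0,0,0,0,0,0,0]' | grep -E 'ee_pos|gap|force'
python3 - <<'E'
from h import *
snap('side','s7'); snap('wrist','w7')
a=cv2.imread('pics/w7.png');b=cv2.imread('pics/s7.png')[60:260,240:560]
cv2.imwrite('pics/c7.png',np.vstack([cv2.resize(a,(480,300)),cv2.resize(b,(480,300))]))
E
```

```text
contact_force: [0.3, 0.4, 0.7]
finger_gap: 0.0826
gripper_force: 0.0
t: 14.65
ee_pos: [0.4667, -0.0186, 0.3743]
t: 15.07
ee_pos: [0.6224, -0.0658, 0.3736]
ee_pos: [0.6195, -0.0651, 0.3725]
contact_force: [-0.3, 0.2, 1.1]
finger_gap: 0.0853
gripper_force: 0.0
```

View pics/c7.png

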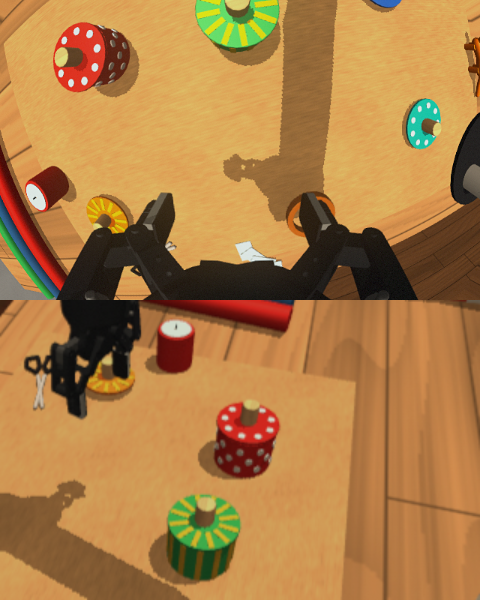

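Both tins are upright with their lids flat: red at about (247,440) and green at (204,535) in the picture. The gripper is clear of everything, so I'm handing in.

```bash
python3 -c "
from cell import bot
print(bot.close_job())"
```

```text
the job is handed in; nothing more can be done
None
```

Both tins are closed, each with its own lid flat on the rim and standing upright in the last pictures; I handed the job in at about 15 s on the robot's clock, and no verdict came back.

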